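Feed a carton of slides into the scanner's loading bay

ROBOT

A 6-joint arm with a two-finger parallel gripper is mounted at the origin on the work surface. World frame = base frame: x ahead of the robot, y to its left, z up, the work surface at z = 0. Lengths are in mm, angles in rad, forces in N, time in s.
With the tool pointing down it reaches from about 400 to 825 mm from the base axis. Payload 7 kg.
Tool frame: the origin (TCP) lies midway between the tips of the shut fingers; the grasp point (between the pads) lies 19 mm behind it; z points along the fingers, y is the direction in which the jaws open and shut (so a half turn about z gives the same grasp; the last joint's range is limited). The gripper opens to 85 mm and grips with 20 to 120 N. Pads are 22 mm wide; open, the fingers measure 114 mm over their backs; the gripper's body (76 mm by 85 mm) begins 54 mm behind the grasp point. The pads swing forward as they close: fully open they stand 13 mm farther back than shut.
Start: joints at [1.58, 0.359, 0.012, 0, -1.224, -0.288], TCP at [185.771, 648.91, 231.302] pointing down, gripper open.
Joint ranges: [-3.07, 3.07], [-1.43, 2.12], [-1.02, 1.25], [-3.03, 1.67], [-3.05, -0], [-3.03, 3.03]. Speed limits (rad/s): [2.39, 2.39, 3.01, 3.14, 3.14, 3.14].

INTERFACE

Orientations are given as a unit quaternion [x, y, z, w].
In Python, from workcell import arm gives the robot as it stands. Calls block until the motion is done:
- arm.movep(position, orientation): joint-space move of the TCP to a pose.
- arm.move_linear(position, rot=None, speed=150, until_force=None): straight line of the TCP; rot=None keeps the orientation; speed is the mean speed in mm/s. With until_force (N) it stops when the force on the tool has changed by that much, and returns True; else False.
- arm.movej(angles): joint-space move.
- arm.command_gripper(opening, grasp_force=None): opening from 0.0 (shut) to 1.0 (fully open); grasp_force is the grip in N (None keeps the last); returns when the fingers have stopped.
- arm.hold(seconds).
- arm.ik(position, orientation): joint angles nearest the present ones, or None.
- arm.get_obs(): the state.
- arm.capture(name): name is "side" or "top" or "wrist"; returns the picture (384x512x3 uint8, blue, green, red); there is no depth.
- arm.get_calibration(name): a dict with "camera_matrix" (3x3 intrinsics, pixels), "pose" (4x4, takes a point from camera to world coordinates); the wrist camera has in their place "tool_from_camera" (4x4, takes a point from camera to tool coordinates, whose origin is the TCP and whose axes are the flange's). Camera axes: x right, y down, z forward; pixel columns grow to the right and rows downward; lengths in mm; the calibration is good to about 2 mm. The wrist camera is an equidistant fisheye: a pixel r from the principal point sees the ray r / f radians off the axis. A picture is of the moment at which its call begins: read the wrist's pose just before it. get_calibration takes no time and is no camera call.
A pose or a line that the arm cannot do raises arm.Unreachable and nothing moves.
- arm.job_done(): hands the job in, once; it reports no verdict.
The state is a dict: "time": time; "q": joint angles; "dq": joint speeds; "joint_efforts": joint torques, N m; "tcp_pos": TCP position; "tool_rot": TCP orientation; "force": force on the tool from outside, world axes, zero at the start; "ft_torque": the same for the moment, N m; "grip_width": opening from 0.0 (shut) to 1.0 (fully open).
Only numpy, scipy, OpenCV 4.12 (cv2) and the standard library are available. Lean on these libraries where they do the work, as an engineer would, in place of code of your own. Each camera call takes 0.05 s, during which the arm holds its last target. There are 200 camera calls.

TASK

Load the carton of slides into the scanner: swing the gate fully back until it lies alongside the roller lane, roll the carton gently along the rollers (without lifting it) until it is fully home against the bay's back stop, then swing the gate shut behind it. Leave the other things on the bench and on the feeder where they are.

Things in the scene. Friction and masses are not known exactly. Their poses are not given: they have to be found in the camera images.
- feeder: fixed roller lane with a scanner at its end; origin on the bench under mid-lane, +y = travel direction to the bay (robot's left), +x across, away from robot. In its frame, mm: free-turning rollers 24 diameter, axes along x, every 30 from y -285 to 255, tops z 62; side rails inner faces x +-52, outer +-64, tops z 76; white scanner housing y 272 to 422, x +-120, 154 tall
- carton: cardboard carton of slides, 90 wide (x) x 110 long (y, along the lane) x 70 mm tall, 0.3 to 0.7 kg, on the rollers upstream of the gate; origin at the centre of its underside. Too wide to grasp: push its rear (-y) face. Rolls easily and coasts a little when let go
- gate (a joint): gate angle a, rad, about a vertical hinge: 0 = shut, bar across the lane at feeder y 130 mm (15 mm behind a carton that is home); grows as the free end swings upstream; from 1.5 it lies alongside the lane; stops at 0 and 1.7. Stays where left, about 0.5 N at the post moves it. Post at feeder x = 85-170cos(a), y = 130-170sin(a) mm. Starts shut or ajar up to 0.5
- gate_post (a point): middle of the upright black post, 18 mm diameter, 45 mm tall (z 99 to 144 mm), on the free end of the gate's flat steel bar (10 mm thick, z 79 to 99 mm); this point is at z 122 mm, 170 mm from the hinge axis. Pinch it from above or push it
- gate_hinge (a point): on the gate's vertical hinge axis at bar height: feeder x 85, y 130, z 89 mm, on a pillar of 24 mm diameter at the far side of the lane
- bay_home (a point): where the carton's origin lies when fully home against the rubber back stop: feeder x 0, y 205, z 62 mm; axes as the feeder's. Bay in feeder frame, mm: steel walls, inner faces x +-49, tops z 107, y 165 to 270, flared mouth from y 142; back stop face y 260, top z 107
- coverslip_jar: small jar, 42 mm diameter, 60 mm tall, standing on the feeder's side shelf (feeder x 95 to 157, y -285 to -115, top z 60 mm); origin under its centre. Bystander
- slide_mailer: white flat plastic case 34 x 85 x 22 mm on the bench on the robot's side of the lane; origin under its centre. Bystander
- stain_pot: small open glass pot, 44 mm diameter, 55 mm tall, on the bench on the robot's side of the bay; origin under its centre. Bystander
- reagent_bottle: white bottle 60 mm diameter, 140 mm tall, beside the scanner housing on the left; origin under its centre. Bystander
- tape_roll: ring 84 mm diameter, 24 mm tall, lying on the bench to the right, nearer the robot than the lane; origin under its centre. Bystander
- slide_box: flat black box 100 x 150 x 34 mm on the bench to the right of the lane; origin under its centre. Bystander
Mind the look-alikes: they are no part of the job. What is meant by the carton is not green or orange, and is the larger of those in its own colour.

How it is judged:
By the outcome, as a careful person would: the job done as asked, in the order asked, and still so for the second after the job is handed in, with the robot touching nothing.
It also fails if it takes over 72 s, if anything falls off the work surface, if the arm or the gripper's body presses on something with over 40 N, if the wrist force passes 120 N, or if a joint passes its speed limit or range.

## Working session

There is one attempt and no reset: what is moved stays moved. The work goes in short steps, each a Python script; the robot and the scene stay as the last script left them, time stands still between calls to the robot, and variables do not carry over. Pictures are saved under pics/ and viewed, about 8 in all and at most 12, crops included, and the job is handed in when it is done.

```bash
ls; mkdir -p pics; python3 - <<'E'
from workcell import arm
import cv2,numpy as np
np.set_printoptions(precision=3,suppress=True)
for n in("top","side"):
    cv2.imwrite(f"pics/{n}0.png",arm.capture(n)); c=arm.get_calibration(n); print(n,c["camera_matrix"],c["pose"])
o=arm.get_obs();print(o["time"],o["tcp_pos"],o["tool_rot"]); print(arm.get_calibration("wrist"))
E
```

```text
pics
top [[464.938   0.    248.728]
 [  0.    464.938 193.341]
 [  0.      0.      1.   ]] [[   0.012   -0.989    0.147  269.607]
 [  -1.      -0.012   -0.004   12.49 ]
 [   0.005   -0.146   -0.989 1671.507]
 [   0.       0.       0.       1.   ]]
side [[472.326   0.    260.663]
 [  0.    472.326 190.685]
 [  0.      0.      1.   ]] [[   0.727   -0.401    0.556 -380.852]
 [  -0.686   -0.4      0.608 -997.797]
 [  -0.022   -0.824   -0.566 1024.704]
 [   0.       0.       0.       1.   ]]
0.1 [185.706 648.493 230.432] [ 0.99  -0.139 -0.     0.001]
{'camera_matrix': array([[297.319,   0.   , 258.099],
       [  0.   , 297.319, 194.349],
       [  0.   ,   0.   ,   1.   ]]), 'tool_from_camera': array([[  -0.001,   -0.957,   -0.29 ,   72.909],
       [   1.   ,   -0.001,    0.001,   -0.241],
       [  -0.001,   -0.29 ,    0.957, -142.266],
       [   0.   ,    0.   ,    0.   ,    1.   ]])}
```

View pics/top0.png

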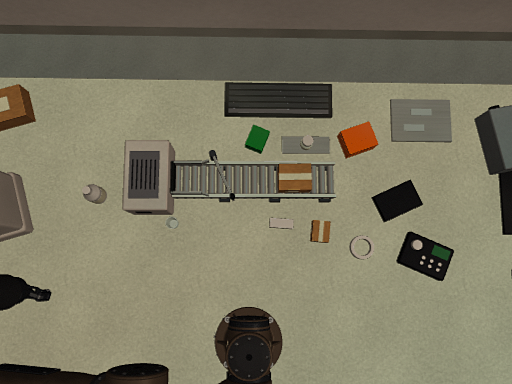

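View pics/side0.png

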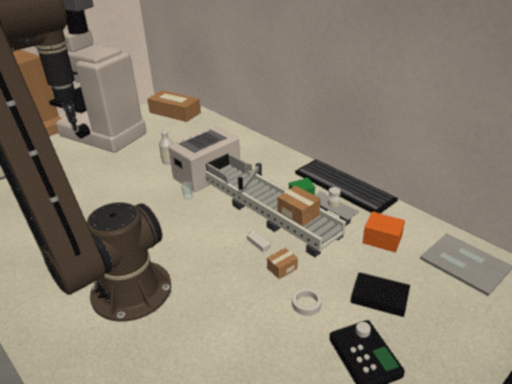

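The top view has three brown boxes: one on the rollers at (295,177), a small one on the bench at (320,231), and a far one at (15,108), off the lane. The green (257,139) and orange (358,139) boxes are excluded. The one on the rollers fits: it has the stated size, is on the lane upstream of the gate, and is larger than the bench look-alike. I'll confirm that in an enlarged crop and use it to locate the feeder.

```bash
python3 - <<'E'
import cv2
i=cv2.imread("pics/top0.png")[125:250,115:345]
i=cv2.resize(i,None,fx=3.4,fy=3.4,interpolation=cv2.INTER_CUBIC)
cv2.imwrite("pics/crop0.png",cv2.convertScaleAbs(i,alpha=1.3))
E
```

```text
(no output)
```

View pics/crop0.png

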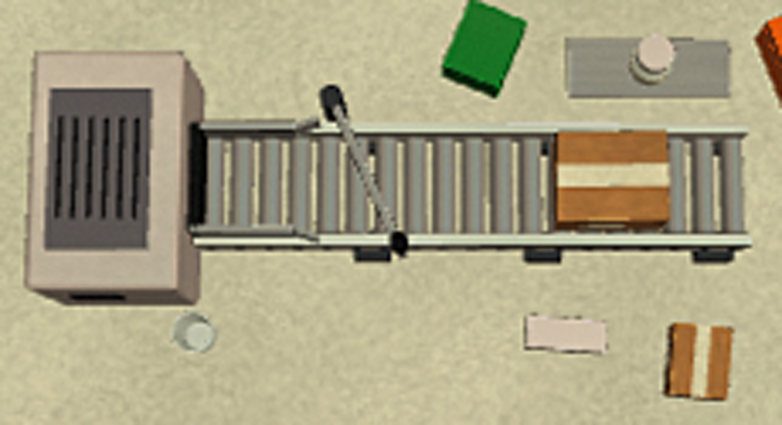

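Confirmed: the carton sits on the rollers at about (295,177), and the small look-alike at (320,231) is left alone. The gate is ajar, with its post at crop (398,240).

```bash
cat > h.py <<'E'
import numpy as np,cv2
from workcell import arm
np.set_printoptions(precision=2,suppress=True)
def ray(n,u,v,z):
    c=arm.get_calibration(n);K=c["camera_matrix"];T=c["pose"]
    d=T[:3,:3]@np.linalg.solve(K,[u,v,1.]);o=T[:3,3]
    return o+d*(z-o[2])/d[2]
E
python3 - <<'E'
from h import *
c=lambda x,y,z:ray("top",115+(x+.5)/3.4-.5,125+(y+.5)/3.4-.5,z)
for n,p in dict(hTL=(37,52,154),hTR=(184,54,154),hBR=(172,291,154),hBL=(27,289,154),
  railNearR=(751,243,76),railNearL=(195,240,76),railFarR=(747,130,76),railFarL=(200,124,76),
  cTL=(557,130,132),cTR=(667,130,132),cBL=(557,222,132),cBR=(668,221,132),
  post=(399,236,144),hinge=(329,92,110),jar=(655,50,120)).items(): print(n,c(*p))
E
```

```text
hTL [670.15 422.01 154.  ]
hTR [670.01 277.17 154.  ]
hBR [434.97 280.09 154.  ]
hBL [435.2 419.8 154. ]
railNearR [ 499.9  -294.53   76.  ]
railNearL [495.97 272.41  76.  ]
railFarR [ 617.59 -292.25   76.  ]
railFarL [616.7  271.58  76.  ]
cTL [602.96 -92.43 132.  ]
cTR [ 604.36 -201.89  132.  ]
cBL [510.37 -92.63 132.  ]
cBR [ 512.73 -202.15  132.  ]
post [492.74  62.47 144.  ]
hinge [644.02 136.86 110.  ]
jar [ 689.33 -192.09  120.  ]
```

```bash
cat >> h.py <<'E'
from scipy.spatial.transform import Rotation as Rn
F0=np.array([555.,2.8]);YAW=0.006
def f2w(x,y):
    c,s=np.cos(YAW),np.sin(YAW); return F0+np.array([c*x-s*y,s*x+c*y])
def quat(phi): # tool down, jaw axis at world angle phi
    y=np.array([np.cos(phi),np.sin(phi),0]);z=np.array([0,0,-1.]);x=np.cross(y,z)
    return Rn.from_matrix(np.c_[x,y,z]).as_quat()
def gate(a,z,flip=0): # pose of tool caging post at gate angle a
    return [*f2w(85-170*np.cos(a),130-170*np.sin(a)),z], quat(YAW+np.arctan2(-np.cos(a),np.sin(a))+flip*np.pi)
def wpix(P,o): # world point -> wrist pixel
    c=arm.get_calibration("wrist");K=c["camera_matrix"];T=np.eye(4)
    T[:3,:3]=Rn.from_quat(o["tool_rot"]).as_matrix();T[:3,3]=o["tcp_pos"]
    q=np.linalg.inv(T@c["tool_from_camera"])@[*P,1]
    th=np.arctan2(np.hypot(q[0],q[1]),q[2]);ph=np.arctan2(q[1],q[0])
    return K[:2,2]+K[0,0]*th*np.array([np.cos(ph),np.sin(ph)])
def wray(u,v,o,z):
    c=arm.get_calibration("wrist");K=c["camera_matrix"];d=(np.array([u,v])-K[:2,2])/K[0,0];th=np.hypot(*d)
    r=np.array([*(d/max(th,1e-9)*np.sin(th)),np.cos(th)]);C=c["tool_from_camera"];R=Rn.from_quat(o["tool_rot"]).as_matrix()
    p=R@C[:3,3]+o["tcp_pos"];r=R@C[:3,:3]@r;return p+r*(z-p[2])/r[2]
E
python3 - <<'E'
from h import *
for fl in(0,1):
    for a in(0,.47,1,1.62): print(fl,a,arm.ik(*gate(a,110,fl)))
E
```

```text
0 0 [ 0.68  0.17 -0.56  0.   -0.84  0.9 ]
0 0.47 [ 0.51  0.18 -0.55  0.   -0.84  1.53]
0 1 [ 0.34  0.26 -0.43  0.   -0.88  2.24]
0 1.62 [ 0.24  0.41 -0.2   0.   -0.96  2.95]
1 0 [ 0.68  0.17 -0.56  0.   -0.84 -2.24]
1 0.47 [ 0.51  0.18 -0.55  0.   -0.84 -1.61]
1 1 [ 0.34  0.26 -0.43  0.   -0.88 -0.9 ]
1 1.62 [ 0.24  0.41 -0.2   0.   -0.96 -0.19]
```

```bash
python3 - <<'E'
from h import *
import json
o=arm.get_obs();p=o["tcp_pos"]
arm.move_linear([p[0],p[1],300],speed=200)
arm.movep(*gate(.47,300,1))
arm.command_gripper(.6,20)
o=arm.get_obs();i=arm.capture("wrist")
json.dump({k:list(o[k]) for k in("tcp_pos","tool_rot")},open("o1.json","w"))
print(o["time"],o["tcp_pos"],wpix([492.7,62.5,144],o))
cv2.imwrite("pics/w1.png",cv2.resize(i,(768,576),interpolation=cv2.INTER_CUBIC))
E
```

```text
3.3917 [488.13  55.54 299.96] [261.37 186.63]
```

View pics/w1.png

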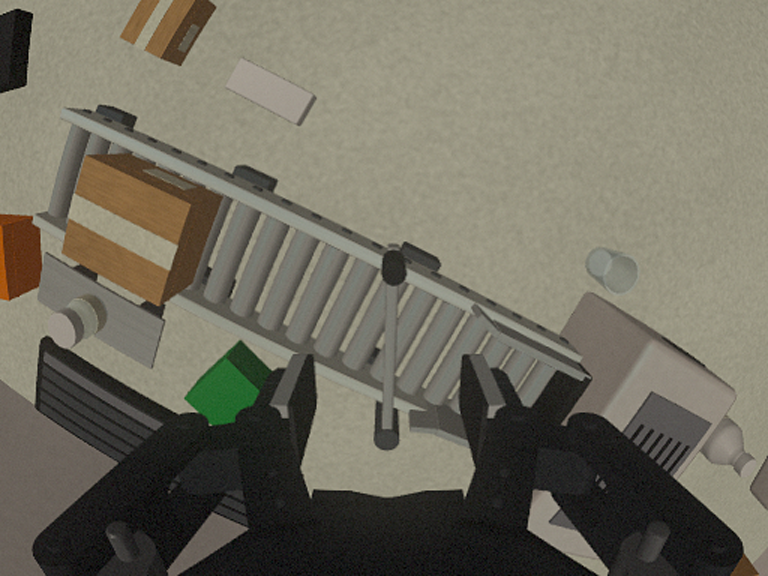

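```bash
python3 - <<'E'
from h import *
import json
o=json.load(open("o1.json"))
w=lambda u,v,z:wray((u+.5)/1.5-.5,(v+.5)/1.5-.5,o,z)
i=cv2.imread("pics/w1.png")
g=cv2.cvtColor(i,6)[235:300,370:415]
m=(g<50).astype("uint8");n,l,s,c=cv2.connectedComponentsWithStats(m);print(s,c)
for n,p in dict(post=(394,272,144),hinge=(386,438,110),nearR=(63,108,76),nearL=(591,378,76),farR=(36,220,76),farL=(445,412,76),c1=(88,155,132),c2=(190,205,132),c3=(162,304,132),c4=(63,250,132)).items():print(n,w(*p))
E
```

```text
[[   0    0   45   65 2252]
 [  33    7   12    8   28]
 [   4    8    8    5   12]
 [  31   14    1    1    1]
 [  12   16   24   34  632]] [[21.45 32.31]
 [38.57 10.21]
 [ 7.67 10.25]
 [31.   14.  ]
 [23.49 32.32]]
post [486.96  60.83 144.  ]
hinge [633.59 129.82 110.  ]
nearR [ 498.46 -294.28   76.  ]
nearL [506.79 294.75  76.  ]
farR [ 618.29 -288.75   76.  ]
farL [602.27 177.63  76.  ]
c1 [ 513.08 -201.6   132.  ]
c2 [512.24 -96.01 132.  ]
c3 [596.98 -91.27 132.  ]
c4 [ 599.7  -201.15  132.  ]
```

```bash
cat >> h.py <<'E'
def st(t=""):
    o=arm.get_obs();print(t,round(o["time"],2),o["tcp_pos"],"F",o["force"],"w",round(o["grip_width"],3))
def arc(a0,a1,z,speed,n=8,flim=None):
    for a in np.linspace(a0,a1,n+1)[1:]:
        p,q=gate(a,z,1); hit=arm.move_linear(p,q,speed,until_force=flim); st(f"a={a:.2f} {hit}")
        if hit:break
E
python3 - <<'E'
from h import *
p,q=gate(.45,106,1)
arm.movep([p[0],p[1],170],q)
st(); print(arm.move_linear(p,speed=80,until_force=6)); st()
if arm.get_obs()["tcp_pos"][2]<110:
    arm.command_gripper(.3,20); st("grip")
    arc(.45,1.62,106,90)
o=arm.get_obs();i=arm.capture("wrist");cv2.imwrite("pics/w2.png",cv2.resize(i,(768,576)))
E
```

```text
4.03 [487.47  58.56 171.02] F [-0.79  0.5   1.32] w 0.596
False
 4.97 [487.01  58.64 106.51] F [-0.37 -0.7   0.19] w 0.594
grip 5.34 [486.68  58.51 106.22] F [-0.13 -0.28 -0.28] w 0.302
a=0.60 False 5.77 [499.02  36.89 105.91] F [-0.09  0.44 -0.75] w 0.297
a=0.74 False 6.19 [514.34  17.81 105.89] F [-0.41 -0.89  0.47] w 0.298
a=0.89 False 6.62 [532.4    0.96 105.86] F [-0.95  0.17 -0.68] w 0.298
a=1.04 False 7.04 [552.75 -13.08 105.84] F [-0.11  0.33  0.02] w 0.297
a=1.18 False 7.47 [574.96 -24.11 105.82] F [ 0.96 -0.78 -0.23] w 0.302
a=1.33 False 7.89 [598.51 -31.71 105.82] F [ 0.13 -0.1  -0.16] w 0.301
a=1.47 False 8.32 [622.99 -35.77 105.82] F [-0.69 -0.93  0.33] w 0.291
a=1.62 False 8.74 [647.79 -36.31 105.82] F [-0.24 -0.17 -0.21] w 0.297
```

View pics/w2.png

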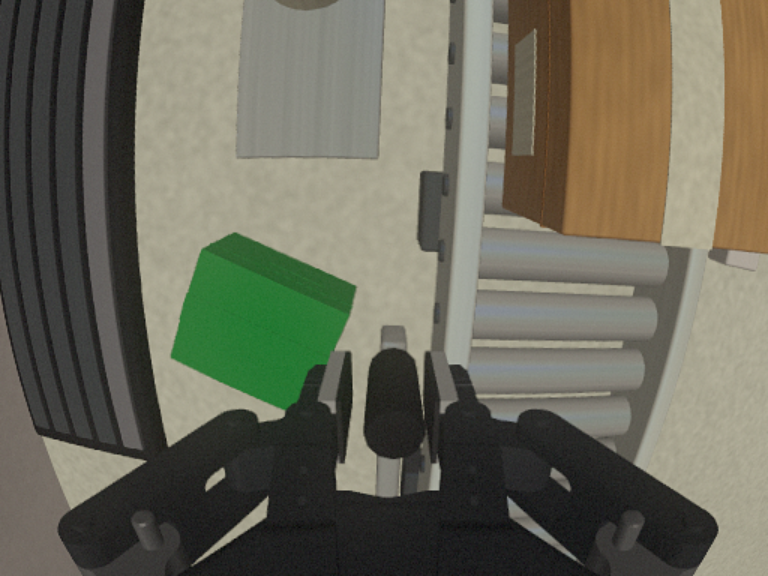

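```bash
python3 - <<'E'
from h import *
p=list(arm.get_obs()["tcp_pos"])
arm.move_linear([p[0],p[1],200],speed=120)
o=arm.get_obs();i=arm.capture("top");cv2.imwrite("pics/t2.png",i)
arm.command_gripper(.5,20)
q=quat(YAW+np.pi)
arm.movep([*f2w(0,-245),200],q)
print(arm.move_linear([*f2w(0,-245),75],speed=100,until_force=8)); st("down")
print(arm.move_linear([*f2w(0,-219),75],speed=25,until_force=4)); st("near")
print(arm.move_linear([*f2w(0,90),75],speed=38,until_force=10)); st("pushed")
o=arm.get_obs();i=arm.capture("wrist");cv2.imwrite("pics/w3.png",cv2.resize(i,(768,576)))
E
```

```text
False
down 12.38 [ 556.95 -242.29   75.71] F [-0.33  0.2   0.59] w 0.5
False
near 13.57 [ 556.3  -216.27   74.96] F [0.4  0.13 0.42] w 0.5
False
pushed 21.86 [554.46  92.79  75.  ] F [0.26 0.58 0.02] w 0.501
```

View pics/w3.png

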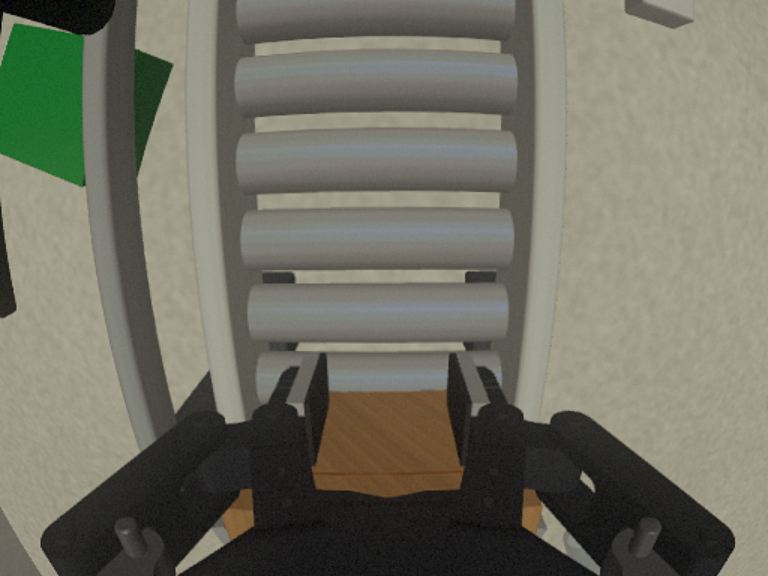

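The carton is square against the two fingertips (rear face around (390,430)), and the gate lies alongside the lane at left. I'll finish the push slowly.

```bash
python3 - <<'E'
from h import *
print(arm.move_linear([*f2w(0,152),75],speed=20,until_force=6)); st("home?")
arm.hold(.3); st()
y=arm.get_obs()["tcp_pos"][1]
cv2.imwrite("pics/t3.png",arm.capture("top"))
i=arm.capture("side")
c=cv2.resize(i[130:260,170:350],None,fx=4,fy=4,interpolation=cv2.INTER_CUBIC);cv2.imwrite("pics/s3.png",c)
E
```

```text
True
home? 24.02 [553.43 139.45  74.52] F [-0.3  -1.11 -0.2 ] w 0.505
 24.32 [553.19 139.33  74.15] F [ 0.01  0.6  -0.34] w 0.496
```

View pics/s3.png

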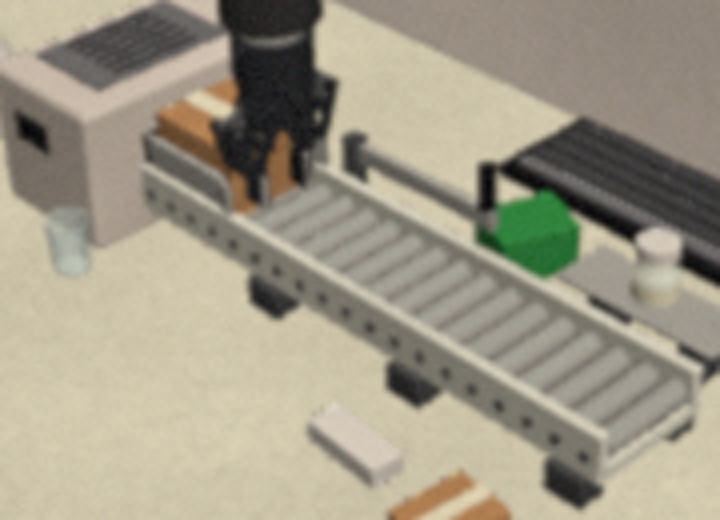

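```bash
python3 - <<'E'
from h import *
for k in range(2):
    print(arm.move_linear([*f2w(0,146),75],speed=10,until_force=8)); st("press"); arm.hold(.4); st("held")
y=arm.get_obs()["tcp_pos"][1]-F0[1]
arm.move_linear([*f2w(0,y-12),75],speed=10)
arm.move_linear([*f2w(0,y-70),75],speed=60);st()
i=arm.capture("wrist");cv2.imwrite("pics/w4.png",cv2.resize(i,(768,576)))
arm.move_linear([*f2w(0,y-70),200],speed=150)
i=arm.capture("top")
cv2.imwrite("pics/t4.png",i)
arm.movep([*f2w(30,-60),300],quat(YAW+np.pi))
o=arm.get_obs();i=arm.capture("wrist");cv2.imwrite("pics/w5.png",cv2.resize(i,(768,576)))
import json;json.dump({k:list(o[k]) for k in("tcp_pos","tool_rot")},open("o5.json","w"));print(o["time"])
E
```

```text
True
press 24.79 [552.71 139.35  73.92] F [-0.09  0.18  1.38] w 0.501
held 25.19 [552.46 139.21  73.56] F [-0.66  0.47  0.12] w 0.498
True
press 25.57 [552.02 139.21  73.33] F [ 0.65 -0.11  0.26] w 0.494
held 25.97 [551.78 139.09  73.01] F [1.02 0.03 0.71] w 0.503
 28.48 [554.7   69.31  75.04] F [-0.79 -0.18  0.42] w 0.501
30.2583
```

View pics/w5.png

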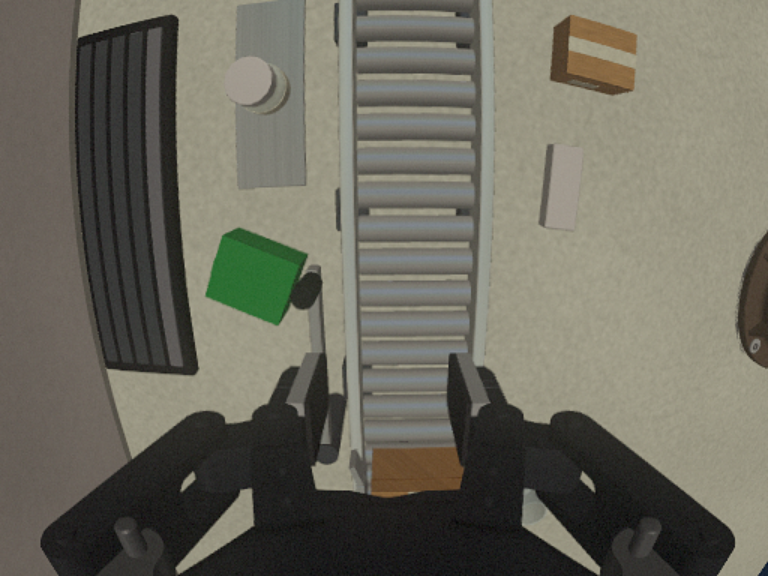

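Three presses all stopped hard at the same y (about 139.2), so the carton is against the stop. The post top is at (303,293), next to the green block, and the carton's rear top edge is at row 448.

```bash
python3 - <<'E'
from h import *
import json
o=json.load(open("o5.json"))
w=lambda u,v,z:wray((u+.5)/1.5-.5,(v+.5)/1.5-.5,o,z)
print("post",w(302,294,144),"hinge",w(328,455,110),"model 1.6",gate(1.6,0,1)[0],"rear edge?",w(415,448,132),w(415,490,132),"home rear",f2w(0,150))
E
```

```text
post [644.17 -39.06 144.  ] hinge [638.11 127.49 110.  ] model 1.6 [np.float64(645.2018630832533), np.float64(-36.58701354993458), 0] rear edge? [559.74 101.6  132.  ] [557.95 150.9  132.  ] home rear [554.1 152.8]
```

```bash
python3 - <<'E'
from h import *
p,q=gate(1.6,106,1)
arm.movep([p[0],p[1],190],q)
hit=arm.move_linear(p,speed=80,until_force=6); st(f"down {hit}")
if not hit:
    arm.command_gripper(.3,20); st("cage")
    arc(1.6,.1,106,80,10,flim=12)
    arc(.1,-.05,106,20,1,flim=5)
    st("end"); arm.hold(.3)
    p=list(arm.get_obs()["tcp_pos"])
    arm.command_gripper(.5,20); arm.move_linear([p[0],p[1],200],speed=100)
    arm.movep([*f2w(-85,0),300],quat(YAW+np.pi)); st()
o=arm.get_obs();i=arm.capture("top")
cv2.imwrite("pics/t6.png",cv2.resize(i[125:250,115:345],None,fx=3.4,fy=3.4,interpolation=cv2.INTER_CUBIC))
E
```

```text
down False 32.08 [645.65 -36.52 106.63] F [-0.6  -0.29 -0.35] w 0.5
cage 32.39 [645.33 -36.56 106.32] F [-0.57  0.18 -0.34] w 0.296
a=1.45 False 32.86 [620.1  -35.53 106.37] F [ 0.6  -0.04  0.03] w 0.295
a=1.30 False 33.33 [595.4  -30.74 106.2 ] F [-0.42  1.05 -0.58] w 0.296
a=1.15 False 33.79 [571.44 -22.27 106.16] F [-0.43 -0.01 -0.11] w 0.3
a=1.00 False 34.26 [548.9  -10.32 106.13] F [ 0.37  0.51 -0.19] w 0.298
a=0.85 False 34.73 [528.4    4.88 106.12] F [-0.03  0.01 -0.78] w 0.297
a=0.70 False 35.19 [510.36  22.92 106.08] F [ 0.31  0.54 -0.78] w 0.302
a=0.55 False 35.66 [495.2   43.44 106.04] F [ 0.32 -0.46  1.27] w 0.3
a=0.40 False 36.12 [483.31  65.98 106.  ] F [0.3  0.64 0.43] w 0.3
a=0.25 False 36.59 [474.92  89.99 105.97] F [0.14 0.53 0.02] w 0.299
a=0.10 False 37.06 [470.23 114.98 105.95] F [-0.26 -1.51  0.17] w 0.299
a=-0.05 True 38.04 [469.26 136.2  105.68] F [ 0.21 -1.18  0.95] w 0.302
end 38.04 [469.26 136.2  105.68] F [ 0.21 -1.18  0.95] w 0.302
 41.38 [469.91   2.4  299.62] F [-0.48  0.04 -0.19] w 0.499
```

View pics/t6.png

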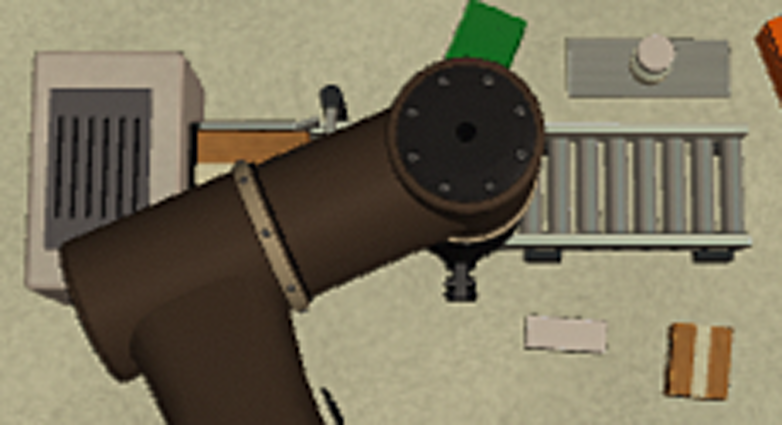

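The arm blocks the top view, so I'll move it aside and look again.

```bash
python3 - <<'E'
from h import *
arm.movep([430,-330,330],quat(YAW+np.pi)); st()
i=arm.capture("top")
cv2.imwrite("pics/t7.png",cv2.resize(i[125:250,115:345],None,fx=3.4,fy=3.4,interpolation=cv2.INTER_CUBIC))
d=cv2.absdiff(i,cv2.imread("pics/top0.png")).max(2)
m=cv2.morphologyEx((d>50).astype("uint8"),2,np.ones((3,3)));n,l,s,c=cv2.connectedComponentsWithStats(m);print(s[1:])
E
```

```text
42.69 [ 430.33 -329.29  329.87] F [ 0.21  0.93 -0.72] w 0.502
[[ 278  131  165   98 6427]
 [ 215  161    3    3    9]
 [ 172  164   33   26  348]
 [ 177  164    7    3   21]
 [ 194  164    3    3    9]
 [ 202  164    3    3    9]
 [ 321  166    6   27  133]
 [ 278  180    7   13   81]
 [ 186  188    3    3    9]
 [ 202  189    3    3    9]
 [ 229  193    6    4   22]
 [ 208  198    6    6   29]
 [ 232  198    3    3    9]
 [ 253  199   82  185 7929]
 [   0  274   51   37 1118]
 [   0  313  227   71 6133]
 [ 160  367    5    4   17]
 [ 228  376   10    7   48]]
```

View pics/t7.png

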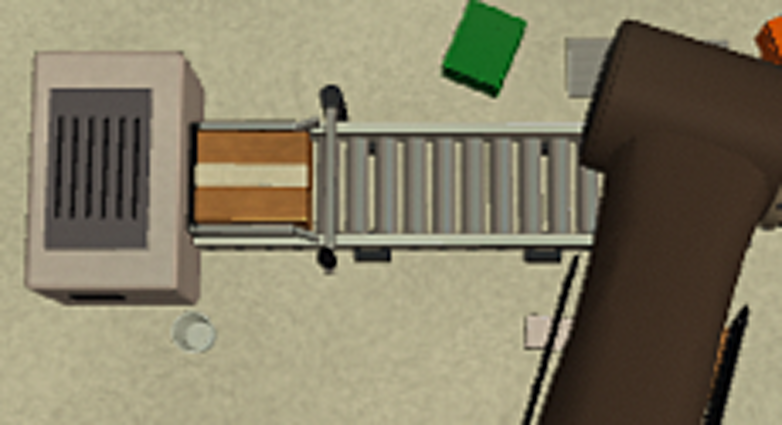

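```bash
python3 - <<'E'
from h import *
c=lambda x,y,z:ray("top",115+(x+.5)/3.4-.5,125+(y+.5)/3.4-.5,z)
print("post",c(327,254,144),"model a=0",gate(0,144,1)[0],"carton rear",c(309,175,132),"home",f2w(0,150))
arm.job_done()
E
```

```text
post [474.14 132.32 144.  ] model a=0 [np.float64(469.2215346754016), np.float64(132.28766306701448), 144] carton rear [554.38 152.92 132.  ] home [554.1 152.8]
the job is handed in; nothing more can be done
```

The carton is loaded in the scanner with the gate shut behind it, and the job was handed in at about 43 s of the 72 s allowed.

- **Gate open:** I held the post loosely between the fingers and swung the gate back until it lay alongside the lane, at about 1.6 rad.
- **Carton home:** I rolled the carton along the lane by pushing its rear face with two fingertips. It met the back stop firmly, and two more gentle presses stopped at the same place. In the last top view its rear edge was at y 152.9 mm, against 152.8 mm expected when fully home.
- **Gate shut:** I swung the gate closed until it met its stop. The post measured y 132.3 mm, as expected for shut. Its measured x was 5 mm off, about the error I saw between the cameras.
- **Forces:** The arm felt only about 2 N between moves, apart from stops set at 5 to 8 N.
- **Bystanders:** The stain pot and the green box looked unmoved in the last picture. The arm hid the shelf and the right side of the bench, so the jar and most of the slide mailer could not be checked there; an earlier wrist view, after the push, showed both still in place. The reagent bottle, tape roll and slide box were not checked by eye at the end.

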